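# Open the bifold door of the balance hood

### The job

Two clear draught hoods stand on the weighing bench, each shut by a two-panel bifold door: one houses the balance, the other stores jars. Pull the bifold door of the hood with the balance all the way open, so that its two panels fold together, and leave it standing open. Leave the jar hood's door shut.

Things in the scene. Friction and masses are not known exactly. Their poses are not given: they have to be found in the camera images.
- scale_hood: Clear hood holding the white balance, 240 deep (x), 255 wide (y), 240 mm high, fixed; may stand left or right of the jar hood. Origin: centre of underside; x to its back (door at -x, facing the robot), y left, z up. Door: two white 115 mm panels, 10 thick, top 235 mm up. Left panel's hinge axis (upright): x -121, y +115 mm. Panels join at y 0; the right panel's far edge runs in the floor track.
- scale_handle (a point): Grip point, 210 mm up, on the balance door's handle: upright 12 mm round steel bar, 129 to 236 mm above the bench, above 185 mm free of stubs; centre line 45 mm off the left panel's face, 22 mm from the fold. Shut: x -176, y +22 mm in the hood's frame, axes as the hood's. Turns with the left panel, clockwise from above, on a 108 mm radius round its hinge axis.
- scale_door (a joint): Angle of the balance door's left panel: 0 shut, 1.45 rad at its stop, fully open, panels folded together and pointing out towards the robot. Grows clockwise seen from above. Starts anywhere from shut to 0.3 ajar. The right panel follows by itself. Light friction (1 to 2 N at the handle) holds it where it is left; no spring or latch.
- jar_door (a joint): The same angle for the other hood's door: hood, door and handle of identical build, but five white jars and no balance inside. Starts shut (0) and must stay shut.

How it is judged:
By the outcome, as a careful person would: the job done as asked, in the order asked, and still so for the second after the job is handed in, with the robot touching nothing.
It also fails if it takes over 35 s, if anything falls off the work surface, if the arm or the gripper's body presses on something with over 40 N, if the wrist force passes 120 N, or if a joint passes its speed limit or range.

### The arm

A 6-joint arm with a two-finger parallel gripper is mounted at the origin on the work surface. World frame = base frame: x ahead of the robot, y to its left, z up, the work surface at z = 0. Lengths are in m, angles in degrees, forces in N, time in s.
With the tool pointing down it reaches from about 0.35 to 0.975 m from the base axis. Payload 7.1 kg.
Tool frame: the origin (TCP) lies midway between the tips of the shut fingers; the grasp point (between the pads) lies 19 mm behind it; z points along the fingers, y is the line along which they close (so a half turn about z gives the same grasp; the last joint's range is limited). The gripper opens to 88 mm and grips with 3 to 60 N. Pads are 20 mm wide; open, the fingers measure 115 mm over their backs; the gripper's body (75 mm by 178 mm) begins 61 mm behind the grasp point.
Start: joints at [-75.86, 24.242, 93.386, -0, 62.372, -1.089], TCP at [0.164, -0.603, 0.194] pointing down, gripper open.
Joint ranges: [-172.04, 172.04], [-51.8, 120.97], [4.93, 147.93], [-75.15, 255.16], [6.16, 154.13], [-145.62, 145.62]. Speed limits (degrees/s): [136.94, 136.94, 172.46, 180, 180, 180].

### API

Orientations are given as a 3x3 rotation matrix whose columns are the frame's x, y, z axes.
In Python, from rig import robot, vision, ticket gives the robot as it stands.
- The arm moves only by the tool drive_tool, never from a script. Its argument "commands" is a list of rows, each a list of 3 entries, a list of its own where there are three numbers: the opening, from -1 (shut) to 1 (fully open), then the shift along the tool's x, y, z in cm, then the turn, a rotation vector about the tool's x, y, z in rad. In form: [[grip, [x, y, z], [wx, wy, wz]], ...]. A call has exactly 5 rows; each row shifts and turns the commanded pose from where the row before left it, along the tool's axes as they then stand; what a row does not reach is not made up. A row lasts 1/8 s, in which the tool goes at most 62.5 mm and 10.7 degrees, less where a joint would pass 70% of its speed; a pose out of reach is approached as far as the arm can. A call with a gripper value outside its range is refused whole. The fingers move at their own pace and stop on an object; the grip force is fixed at half the most. Time passes only in rows, so rows that do not move let the fingers close, or fill a call up. It gives the time, the measured TCP pose, the force, the opening and the grip force at its end, in the units of the state.
- robot.sense(): the state, without advancing time (a new reading comes with each control period).
- vision.read_camera(name): name is "scene" or "top"; returns the picture (400x640x3 uint8, red, green, blue); there is no depth.
- vision.camera_params(name): a dict with "fx", "fy", "cx", "cy" (pixels), "pose" (4x4, takes a point from camera to world coordinates). Camera axes: x right, y down, z forward; pixel columns grow to the right and rows downward; lengths in m; the calibration is good to about 2 mm. A picture is of the moment at which its call begins. camera_params takes no time and is no camera call.
- ticket.finish_job(): hands the job in; it is judged then, once.
The state is a dict: "t": time; "joint_positions": joint angles; "qd": joint speeds; "joint_efforts": joint torques, N m; "tool_pos": TCP position; "tool_rot": TCP orientation; "wrist_force": force on the tool from outside, world axes, zero at the start; "wrist_torque": the same for the moment, N m; "grip_width": finger opening in m; "gripper_force": force on a finger pad.
Only numpy, scipy, OpenCV 4.12 (cv2) and the standard library are available. Lean on these libraries where they do the work, as an engineer would, in place of code of your own. Each camera call takes 0.05 s, during which the arm holds its last target. There are 200 camera calls.

## Working session

There is one attempt and no reset: what is moved stays moved. The work goes in short steps, Python scripts to look and compute and a tool call to move; the robot and the scene stay as the last step left them, time stands still between calls to the robot, and variables do not carry over. Pictures are saved under pics/ and viewed, at most 10 in all, crops included, and the job is handed in when it is done.

Besides the shell and the picture viewer there is one more tool, called after "Request:" as a command line: name --argument value ..., lists and objects as JSON in quotes. drive_tool: Moves the arm, as the interface text tells. Its arguments: {"type":"object","properties":{"commands":{"type":"array","items":{"type":"array"}}},"required":["commands"]}

```bash
mkdir -p pics; python3 - <<'E'
from rig import robot, vision
import cv2,numpy as np
for n in("scene","top"):
    im=vision.read_camera(n); cv2.imwrite(f"pics/{n}0.png",im[:,:,::-1])
    p=vision.camera_params(n); print(n,p["fx"],p["fy"],p["cx"],p["cy"]); print(np.round(p["pose"],4))
s=robot.sense(); print(s["t"],s["tool_pos"],np.round(s["tool_rot"],3))
E
```

```text
scene 418.66220426845655 418.66220426845655 321.11772235979066 203.7305194174934
[[ 0.6699  0.7015 -0.2432  0.9   ]
 [ 0.7424 -0.6365  0.2091 -0.1797]
 [-0.0081 -0.3206 -0.9472  1.1876]
 [ 0.      0.      0.      1.    ]]
top 413.45907762492175 413.45907762492175 315.3761426963344 202.1646468393632
[[-1.0800e-02 -9.9280e-01  1.1940e-01  5.2760e-01]
 [-9.9990e-01  1.0800e-02 -1.1000e-03  4.3700e-02]
 [-2.0000e-04 -1.1940e-01 -9.9290e-01  1.2253e+00]
 [ 0.0000e+00  0.0000e+00  0.0000e+00  1.0000e+00]]
0.1 [ 0.164075   -0.60251067  0.19307076] [[ 0.965  0.263 -0.   ]
 [ 0.263 -0.965  0.001]
 [ 0.    -0.001 -1.   ]]
```

View pics/scene0.png

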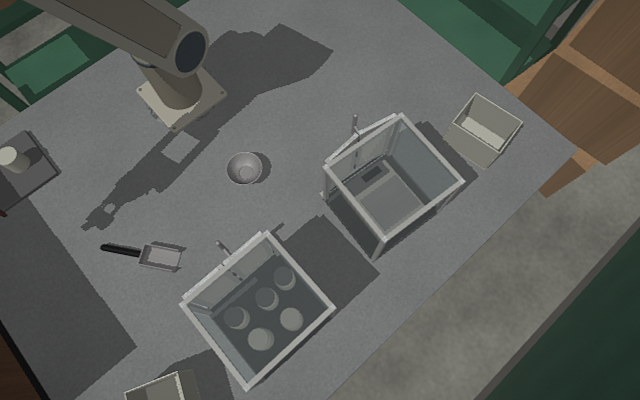

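View pics/top0.png

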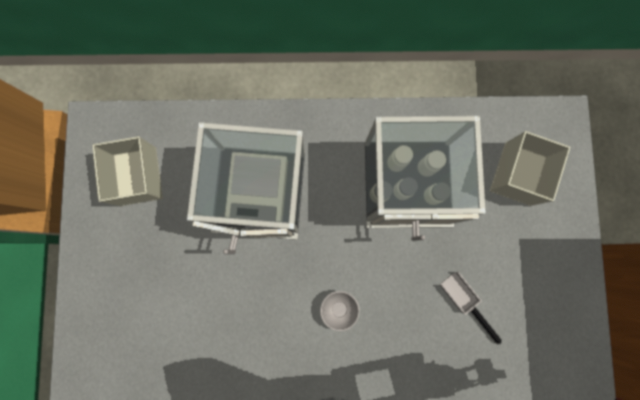

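The balance hood is the left one in the top view, with its roof corners near (200,125), (302,131), (296,228) and (190,218). Its door is slightly ajar and the handle is near (234,235). The jars are in the right hood. Next I'll zoom in.

```bash
python3 - <<'E'
import cv2,numpy as np
a=cv2.imread("pics/top0.png")[110:260,170:320]; b=cv2.imread("pics/scene0.png")[100:230,300:480]
a=cv2.resize(a,None,fx=4,fy=4,interpolation=cv2.INTER_CUBIC)[:600]
cv2.imwrite("pics/ta.png",a)
cv2.imwrite("pics/sb.png",cv2.resize(b,None,fx=4,fy=4,interpolation=cv2.INTER_CUBIC))
E
```

```text
(no output)
```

View pics/ta.png

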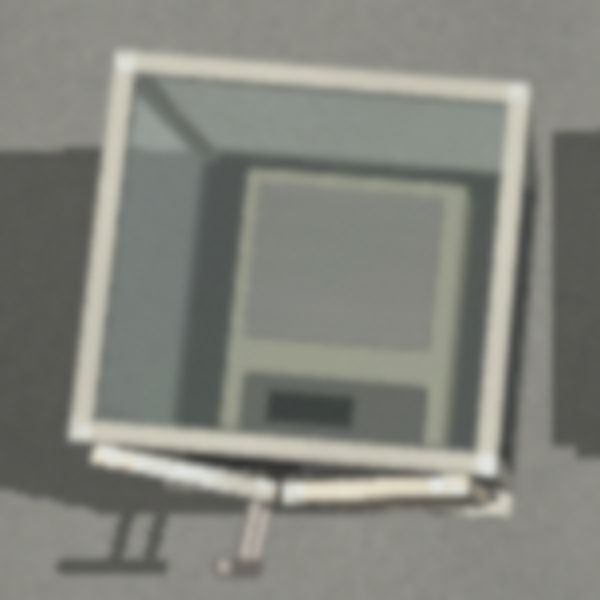

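View pics/sb.png

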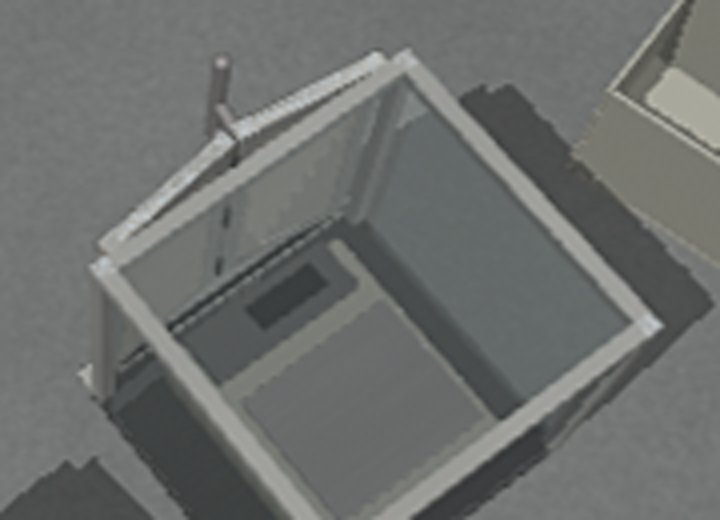

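Zoomed, the handle's top end is at about crop (224,567) in the top view and (221,60) in the scene view. The roof corners are also clear, so I'll triangulate all of these.

```bash
cat > h.py <<'E'
import numpy as np
from rig import vision
def ray(n,u,v):
    p=vision.camera_params(n);P=np.array(p["pose"])
    d=P[:3,:3]@[(u-p["cx"])/p["fx"],(v-p["cy"])/p["fy"],1];return P[:3,3],d/np.linalg.norm(d)
def tri(a,b):
    (o,d),(q,e)=ray("top",*a),ray("scene",*b)
    s=np.linalg.lstsq(np.c_[d,-e],q-o,rcond=None)[0]
    x,y=o+s[0]*d,q+s[1]*e
    return (x+y)/2,np.linalg.norm(x-y)
def plane(n,u,v,z):
    o,d=ray(n,u,v);return o+d*(z-o[2])/d[2]
E
python3 - <<'E'
from h import *
T=lambda u,v:((u-1.5)/4+170,(v-1.5)/4+110)
S=lambda u,v:((u-1.5)/4+300,(v-1.5)/4+100)
c=lambda n,p:print(n,np.round(p[0],4),round(p[1],4))
c("handle",tri(T(224,567),S(221,62)))
fl=tri(T(80,432),S(405,57));fr=tri(T(488,466),S(102,268));bl=tri(T(125,62),S(650,325))
c("FL",fl);c("FR",fr);c("BL",bl)
for n,p in(("FL",(80,432)),("FR",(488,466)),("BL",(125,62)),("BR",(518,93))): print(n,np.round(plane("top",*T(*p),.24),4))
for n,p in(("FL",(405,57)),("FR",(102,268)),("BL",(650,325))): print(n,np.round(plane("scene",*S(*p),.24),4))
print("fold top, hinge top, right", [np.round(plane("top",*T(*p),.235),4) for p in((272,492),(95,455),(467,485))])
print("handle z.236",plane("top",*T(224,567),.236),plane("scene",*S(221,62),.236))
E
```

```text
handle [0.5316 0.2595 0.2284] 0.0018
FL [0.6127 0.3446 0.2389] 0.0018
FR [0.5901 0.1012 0.237 ] 0.0027
BL [0.8423 0.3244 0.2338] 0.0023
FL [0.6121 0.3435 0.24  ]
FR [0.5892 0.0998 0.24  ]
BL [0.8396 0.3217 0.24  ]
BR [0.8175 0.0806 0.24  ]
FL [0.6134 0.3449 0.24  ]
FR [0.5917 0.1015 0.24  ]
BL [0.8433 0.3223 0.24  ]
fold top, hinge top, right [array([0.5753, 0.2293, 0.235 ]), array([0.5986, 0.3357, 0.235 ]), array([0.5782, 0.1127, 0.235 ])]
handle z.236 [0.53109729 0.25711814 0.236     ] [0.53491607 0.25684234 0.236     ]
```

Hood centre is about (0.716, 0.212) with a yaw of -5.3°, and the hinge is about (0.606, 0.338). The handle is about (0.533, 0.258), so the door is about 0.12 rad ajar. I'll raise the arm and travel over.

Request:
drive_tool --commands '[[1,[0,0,-5],[0,0,0]],[1,[0,0,-5],[0,0,0]],[1,[0,0,-5],[0,0,0]],[1,[3.4,-4.3,0],[0,0,0]],[1,[3.4,-4.3,0],[0,0,0]]]'

```text
t: 0.72
tool_pos: [0.2074, -0.5012, 0.3439]
tool_rot: [[0.965, 0.261, 0.0], [0.261, -0.965, -0.0], [0.0, 0.0, -1.0]]
wrist_force: [0.5, -0.0, -0.3]
grip_width: 0.0879
gripper_force: 0.0
```

Request:
drive_tool --commands '[[1,[3.4,-4.3,0],[0,0,0]],[1,[3.4,-4.3,0],[0,0,0]],[1,[3.4,-4.3,0],[0,0,0]],[1,[3.4,-4.3,0],[0,0,0]],[1,[3.4,-4.3,0],[0,0,0]]]'

```text
t: 1.35
tool_pos: [0.3149, -0.2483, 0.3436]
tool_rot: [[0.965, 0.262, 0.0], [0.262, -0.965, 0.0], [0.0, -0.0, -1.0]]
wrist_force: [1.7, -0.5, 0.5]
grip_width: 0.0877
gripper_force: 0.0
```

Request:
drive_tool --commands '[[1,[3.4,-4.3,0],[0,0,0]],[1,[3.4,-4.3,0],[0,0,0]],[1,[3.4,-4.3,0],[0,0,0]],[1,[3.4,-4.3,0],[0,0,0]],[1,[3.4,-4.3,0],[0,0,0]]]'

```text
t: 1.98
tool_pos: [0.4225, 0.0039, 0.3437]
tool_rot: [[0.965, 0.263, 0.0], [0.263, -0.965, -0.0], [0.0, 0.0, -1.0]]
wrist_force: [0.9, -0.5, 1.2]
grip_width: 0.0877
gripper_force: 0.0
```

Request:
drive_tool --commands '[[1,[3.4,-4.3,0],[0,0,0]],[1,[3.4,-4.3,0],[0,0,0]],[1,[3.4,-4.3,0],[0,0,0]],[1,[3.4,-4.3,0],[0,0,0]],[1,[3.4,-4.3,0],[0,0,0]]]'

```text
t: 2.6
tool_pos: [0.5301, 0.2559, 0.3434]
tool_rot: [[0.965, 0.263, -0.0], [0.263, -0.965, -0.0], [-0.001, 0.0, -1.0]]
wrist_force: [0.5, 0.2, 0.3]
grip_width: 0.0879
gripper_force: 0.0
```

Request:
drive_tool --commands '[[1,[0,0,0],[0,0,0.16]],[1,[0,0,0],[0,0,0.16]],[1,[0,0,0],[0,0,0.16]],[1,[0,0,0],[0,0,0]],[1,[0,0,0],[0,0,0]]]'

```text
t: 3.22
tool_pos: [0.5298, 0.254, 0.3436]
tool_rot: [[0.978, -0.21, -0.0], [-0.21, -0.978, -0.0], [-0.0, 0.0, -1.0]]
wrist_force: [0.3, -1.0, 0.5]
grip_width: 0.0877
gripper_force: 0.0
```

```bash
python3 - <<'E'
from rig import vision
import cv2
a=vision.read_camera("top")[:,:,::-1][160:310,150:350]
b=vision.read_camera("scene")[:,:,::-1][40:190,260:460]
import numpy as np
cv2.imwrite("pics/c1.png",cv2.resize(np.vstack([a,b]),None,fx=2,fy=2,interpolation=cv2.INTER_CUBIC))
E
```

```text
(no output)
```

View pics/c1.png

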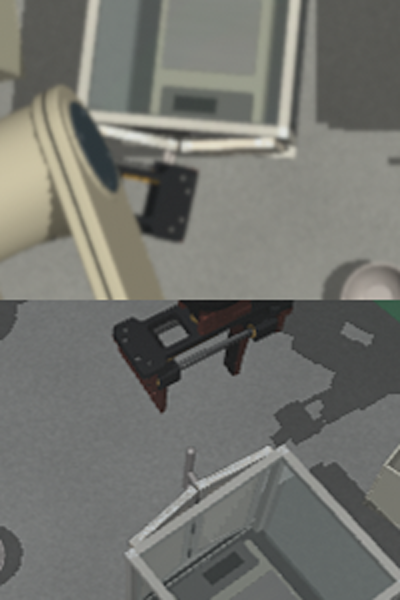

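The top half shows the gripper over the handle, and the scene half shows the bar's top free at crop (190,450) with nothing in the way of the descent. I'll descend and close.

Request:
drive_tool --commands '[[1,[0.2,-0.3,4],[0,0,0]],[1,[0,0,4],[0,0,0]],[1,[0,0,4],[0,0,0]],[1,[0,0,3],[0,0,0]],[1,[0,0,0],[0,0,0]]]'

```text
t: 3.95
tool_pos: [0.5309, 0.2559, 0.1916]
tool_rot: [[0.977, -0.212, -0.004], [-0.212, -0.977, -0.002], [-0.004, 0.003, -1.0]]
wrist_force: [0.1, 0.1, 0.1]
grip_width: 0.0876
gripper_force: 0.0
```

Request:
drive_tool --commands '[[-0.3,[0,0,0],[0,0,0]],[-0.3,[0,0,0],[0,0,0]],[-1,[0,0,0],[0,0,0]],[-1,[0,0,0],[0,0,0]],[-1,[0,0,0],[0,0,0]]]'

```text
t: 4.58
tool_pos: [0.5325, 0.2566, 0.194]
tool_rot: [[0.977, -0.213, 0.0], [-0.213, -0.977, 0.0], [0.0, -0.0, -1.0]]
wrist_force: [-0.3, 0.1, -0.5]
grip_width: 0.0408
gripper_force: 0.0
```

Request:
drive_tool --commands '[[-1,[0,0,0],[0,0,0]],[-1,[0,0,0],[0,0,0]],[-1,[0,0,0],[0,0,0]],[-1,[0,0,0],[0,0,0]],[-1,[0,0,0],[0,0,0]]]'

```text
t: 5.2
tool_pos: [0.5334, 0.2577, 0.1938]
tool_rot: [[0.977, -0.213, 0.002], [-0.213, -0.977, 0.002], [0.002, -0.002, -1.0]]
wrist_force: [3.2, 3.4, -3.2]
grip_width: 0.0107
gripper_force: 30.0
```

The bar is gripped. Joint 6 is near its limit, so I'll let the pads turn about the round bar, keeping the tool's heading roughly fixed, and work out the arc rows.

```bash
python3 - <<'E'
from rig import robot
import numpy as np
s=robot.sense();print(np.round(s["joint_positions"],1),np.round(s["wrist_force"],1))
R=np.array(s["tool_rot"])[:2,:2];P=np.array(s["tool_pos"])[:2]
H=np.array([.6058,.3376]);r=P-H;print(np.linalg.norm(r))
rot=lambda a:np.array([[np.cos(a),-np.sin(a)],[np.sin(a),np.cos(a)]])
N=15;tot=1.45-.12;p=P
for k in range(1,N+1):
    q=H+rot(-tot*k/N)@r; print(k,np.round(R.T@(q-p)*100,2),np.round(q,4)); p=q; R=rot(.013)@R
E
```

```text
[2.460e+01 2.140e+01 9.770e+01 1.000e-01 6.070e+01 1.268e+02] [ 3.2  3.4 -3.2]
0.10781763951677165
1 [-0.81 -0.51] [0.5266 0.2644]
2 [-0.75 -0.59] [0.5205 0.2717]
3 [-0.69 -0.66] [0.515  0.2795]
4 [-0.62 -0.73] [0.5102 0.2878]
5 [-0.54 -0.79] [0.5061 0.2964]
6 [-0.46 -0.84] [0.5029 0.3054]
7 [-0.37 -0.88] [0.5004 0.3147]
8 [-0.28 -0.91] [0.4988 0.3241]
9 [-0.18 -0.94] [0.4981 0.3336]
10 [-0.09 -0.95] [0.4981 0.3432]
11 [ 0.01 -0.96] [0.499  0.3527]
12 [ 0.11 -0.95] [0.5008 0.3621]
13 [ 0.2  -0.93] [0.5034 0.3713]
14 [ 0.3  -0.91] [0.5068 0.3802]
15 [ 0.39 -0.87] [0.5109 0.3888]
```

Request:
drive_tool --commands '[[-1,[-0.81,-0.51,0],[0,0,-0.013]],[-1,[-0.75,-0.59,0],[0,0,-0.013]],[-1,[-0.69,-0.66,0],[0,0,-0.013]],[-1,[-0.62,-0.73,0],[0,0,-0.013]],[-1,[-0.54,-0.79,0],[0,0,-0.013]]]'

```text
t: 5.82
tool_pos: [0.5047, 0.2954, 0.1937]
tool_rot: [[0.989, -0.148, -0.0], [-0.148, -0.989, -0.001], [-0.0, 0.001, -1.0]]
wrist_force: [3.6, -2.3, -2.5]
grip_width: 0.0105
gripper_force: 30.0
```

Request:
drive_tool --commands '[[-1,[-0.46,-0.84,0],[0,0,-0.013]],[-1,[-0.37,-0.88,0],[0,0,-0.013]],[-1,[-0.28,-0.91,0],[0,0,-0.013]],[-1,[-0.18,-0.94,0],[0,0,-0.013]],[-1,[-0.09,-0.95,0],[0,0,-0.013]]]'

```text
t: 6.45
tool_pos: [0.4946, 0.3423, 0.1936]
tool_rot: [[0.997, -0.083, -0.004], [-0.083, -0.997, -0.001], [-0.004, 0.002, -1.0]]
wrist_force: [-4.2, -3.2, 2.8]
grip_width: 0.0106
gripper_force: 30.0
```

Request:
drive_tool --commands '[[-1,[0.01,-0.96,0],[0,0,-0.013]],[-1,[0.11,-0.95,0],[0,0,-0.013]],[-1,[0.2,-0.93,0],[0,0,-0.013]],[-1,[0.3,-0.91,0],[0,0,-0.013]],[-1,[0.39,-0.87,0],[0,0,-0.013]]]'

```text
t: 7.08
tool_pos: [0.5101, 0.388, 0.1935]
tool_rot: [[1.0, -0.018, 0.0], [-0.018, -1.0, -0.0], [0.0, 0.0, -1.0]]
wrist_force: [-0.8, -4.6, -1.9]
grip_width: 0.0108
gripper_force: 30.0
```

Request:
drive_tool --commands '[[-1,[0.2,-0.4,0],[0,0,0]],[-1,[0,0,0],[0,0,0]],[-1,[0,0,0],[0,0,0]],[-1,[0,0,0],[0,0,0]],[-1,[0,0,0],[0,0,0]]]'

```text
t: 7.7
tool_pos: [0.5105, 0.3894, 0.1934]
tool_rot: [[1.0, -0.019, -0.004], [-0.019, -1.0, -0.005], [-0.004, 0.005, -1.0]]
wrist_force: [-6.4, -11.7, 3.6]
grip_width: 0.0107
gripper_force: 30.0
```

The force climbed to about 12 N with the tool stopped short, so the door is at its stop. I'll back off the overdrive slightly, open part way (the panel is about 39 mm away), and lift.

Request:
drive_tool --commands '[[-0.15,[-0.1,0.2,0],[0,0,0]],[-0.15,[0,0,0],[0,0,0]],[-0.15,[0,0,0],[0,0,0]],[-0.15,[0,0,0],[0,0,0]],[-0.15,[0,0,0],[0,0,0]]]'

```text
t: 8.32
tool_pos: [0.5108, 0.3898, 0.1938]
tool_rot: [[1.0, -0.019, 0.0], [-0.019, -1.0, 0.0], [0.0, -0.0, -1.0]]
wrist_force: [-0.5, -0.3, 0.6]
grip_width: 0.0375
gripper_force: 0.0
```

Request:
drive_tool --commands '[[-0.15,[0,0,-3],[0,0,0]],[-0.15,[0,0,-4],[0,0,0]],[-0.15,[0,0,-5],[0,0,0]],[-0.15,[0,0,-5],[0,0,0]],[-0.15,[0,0,0],[0,0,0]]]'

```text
t: 8.95
tool_pos: [0.5125, 0.391, 0.369]
tool_rot: [[1.0, -0.019, 0.007], [-0.019, -1.0, 0.005], [0.007, -0.005, -1.0]]
wrist_force: [0.5, -0.4, 0.1]
grip_width: 0.0374
gripper_force: 0.0
```

Request:
drive_tool --commands '[[-0.15,[-5,4,0],[0,0,0]],[-0.15,[-4,5,0],[0,0,0]],[-0.15,[-3,5,0],[0,0,0]],[-0.15,[0,6,0],[0,0,0]],[-0.15,[0,6,0],[0,0,0]]]'

```text
t: 9.57
tool_pos: [0.3867, 0.1326, 0.3628]
tool_rot: [[1.0, -0.018, -0.001], [-0.018, -1.0, -0.0], [-0.001, 0.0, -1.0]]
wrist_force: [2.1, -0.7, 0.2]
grip_width: 0.0369
gripper_force: 0.0
```

Request:
drive_tool --commands '[[-0.15,[0,6,0],[0,0,0]],[-0.15,[0,6,0],[0,0,0]],[-0.15,[0,6,0],[0,0,0]],[-0.15,[0,0,0],[0,0,0]],[-0.15,[0,0,0],[0,0,0]]]'

```text
t: 10.2
tool_pos: [0.3841, -0.0457, 0.363]
tool_rot: [[1.0, -0.02, -0.001], [-0.02, -1.0, 0.001], [-0.001, -0.001, -1.0]]
wrist_force: [-0.7, -0.9, 0.0]
grip_width: 0.0374
gripper_force: 0.0
```

```bash
python3 - <<'E'
from rig import vision
import cv2
a=vision.read_camera("top")[:,:,::-1]
vision_b=vision.read_camera("scene")[:,:,::-1]
cv2.imwrite("pics/d1.png",cv2.resize(a[100:300,150:500],None,fx=2.2,fy=2.2,interpolation=cv2.INTER_CUBIC))
cv2.imwrite("pics/d2.png",cv2.resize(vision_b[70:330,150:490],None,fx=2.2,fy=2.2,interpolation=cv2.INTER_CUBIC))
E
```

```text
(no output)
```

View pics/d1.png

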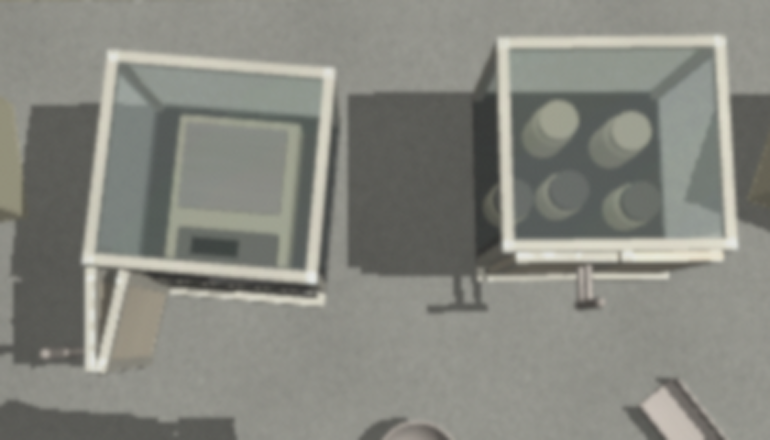

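View pics/d2.png

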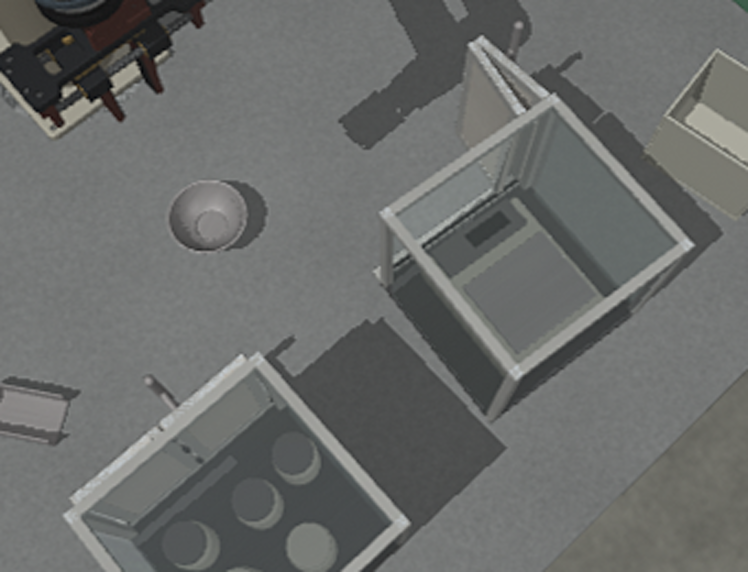

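The top view shows the balance door folded, with the left panel running from (92,268) to (95,370). That is 83° from shut, or 1.45 rad, at its stop. The jar door is still shut, at about y=255 in the crop, and the arm is clear. Handing in.

```bash
python3 -c "
from rig import ticket
print(ticket.finish_job())"
```

```text
the job is handed in; nothing more can be done
None
```

The balance hood's door is fully open against its stop with its panels folded together, the jar hood's door is still shut, and the job was handed in at about 10 s with the arm clear of everything.

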